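# Assemble the entrance scent diffuser and lift off its dust cover

## Robot

A 7-joint arm with a two-finger parallel gripper is mounted at the origin on the work surface. World frame = base frame: x ahead of the robot, y to its left, z up, the work surface at z = 0. Lengths are in m, angles in rad, forces in N, time in s.
With the tool pointing down it reaches from about 0.4 to 0.85 m from the base axis. Payload 10.4 kg.
Tool frame: the origin (TCP) lies between the finger pads; the fingertips stand 22 mm ahead of it and the grasp point (between the pads) lies 3 mm ahead of it; z points along the fingers, y is the line along which they close (so a half turn about z gives the same grasp; the last joint's range is limited). The gripper opens to 85 mm and grips with 20 to 120 N. Pads are 22 mm wide; open, the fingers measure 114 mm over their backs; the gripper's body (76 mm by 85 mm) begins 54 mm behind the grasp point. The pads swing forward as they close: fully open they stand 13 mm farther back than shut.
Start: joints at [-1.134, 0.332, -0.065, 1.46, 0.022, 1.35, -0.088], TCP at [0.277, 0.56, 0.253] pointing down, gripper open.
Joint ranges: [-2.6, 2.6], [-0.5, 2.12], [-1.47, 1.34], [0.16, 2.42], [-1.27, 4.41], [0.06, 2.06], [-2.6, 2.6]. Speed limits (rad/s): [2.22, 2.22, 2.79, 2.79, 3.14, 3.14, 3.14].

## Interface

Orientations are given as a unit quaternion [x, y, z, w].
In Python, from workcell import manip, camera, ticket, boxes_of, outline_of gives the robot as it stands.
- The arm moves only by the tool carry_out, never from a script. Its argument "deltas" is a list of rows, each a list of 5 numbers: the shift along the tool's x, y, z as a fraction of full scale, then the turn about the tool's z as a fraction of full scale, then the opening, from -1 (shut) to 1 (fully open), so that 0 is half open. In form: [[tx, ty, tz, spin, gripper], ...]. A call has 1 to 20 rows; each row is the pose to reach, as a shift and turn from the pose commanded when the call began, along the tool's axes at that moment; what a row does not reach only later rows make up. Full scale, the value 1, is 150 mm for a shift and 30 degrees for a turn. A row lasts 1/8 s, in which the tool goes at most 62.5 mm and 10.7 degrees, less where a joint would pass 70% of its speed; a pose out of reach is approached as far as the arm can. A call with a number of a shift or a turn outside -1 to 1 is refused whole. A call with a gripper value outside its range is refused whole. The fingers move at their own pace and stop on an object; "force" is the grip in N (left out, the last holds). Time passes only in rows, so rows that repeat a pose let the fingers close. It gives the time, the measured TCP pose, the force, the opening and the grip force at its end, in the units of the state.
- manip.get_obs(): the state, without advancing time (a new reading comes with each control period).
- camera(name): name is "scene" or "top"; returns a dict with "img" (400x640x3 uint8, red, green, blue), "depth" (400x640 float32, m along the optical axis (not along the pixel's ray), 0 where there is no reading), "vertical_fov" (degrees; the focal length in pixels is half the picture's height over the tangent of half this angle, whatever the lens; pixels are square), "cx", "cy" (the principal point, pixels), "R" (3x3) and "t" (3): a world point X has camera coordinates R X + t. Camera axes: x right, y down, z forward; pixel columns grow to the right and rows downward; lengths in m; the calibration is good to about 2 mm. A picture is of the moment at which its call begins.
- ticket.hand_in(): hands the job in; it is judged then, once.
Trained networks look in a picture, given as the dict that the camera call returned (one of the last four; its "shot" number tells which), for a name from the list of things; names that differ only in an ending like _2 or _b are one class to them, and where a whole thing is asked for, a point or a joint stands for the part that bears it (a point fixed in the world has none). Each returns a list of dicts, best first, with "conf" (0 to 1); they miss things now and then, are a little off and sometimes report something else, mostly with a low value. They report only what shows in the picture. A call takes as long as a camera call. They do not tell look-alikes from the thing itself.
- boxes_of(query, picture): "position" ([x, y, z] in m, in world coordinates, good to about 4 mm: the middle of the surface that is visible of it).
- outline_of(query, picture): "region" (400x640 bool, what is visible of it).
The state is a dict: "clock": time; "joint_pos": joint angles; "joint_velocities": joint speeds; "tau": joint torques, N m; "position": TCP position; "ee_rot": TCP orientation; "ft_force": force on the tool from outside, world axes, zero at the start; "torque": the same for the moment, N m; "grip_width": opening from 0.0 (shut) to 1.0 (fully open); "grasp_force": force on a finger pad.
Only numpy, scipy, OpenCV 4.12 (cv2) and the standard library are available. Lean on these libraries where they do the work, as an engineer would, in place of code of your own. Each camera call takes 0.05 s, during which the arm holds its last target. There are 200 camera calls.

## Task

Put the room-scent diffuser together on the shelf: first push the open metal sleeve fully down onto the base's round spigot, then carry the two nested lids as one set by the finger post and seat them fully on top of the sleeve. Then lift the wooden outer lid alone off over the post, leaving the vented inner lid seated and undisturbed, and finish while still holding the outer lid level in the air, its lower edge well above the top of the post - do not put it down or let go. Keep the lids together until they are seated, and leave the other things on the shelf where they are.

Things in the scene. Friction and masses are not known exactly. Their poses are not given: they have to be found in the camera images.
- base: Diffuser base, screwed to the shelf, does not move: dark steel disc 90 mm diameter, 12 mm thick, with an upright steel spigot in the middle, 41 mm diameter, its top 38 mm above the shelf (26 mm above the disc), tapered to 32 mm diameter over its last 7 mm. Origin: centre of the disc's underside, on the shelf; z up.
- sleeve_c (a point): Centre (half-way up, on the axis) of the loose open aluminium sleeve: plain round tube, outside diameter 54 mm, bore 44 mm, 70 mm high, 160 g give or take, both ends alike. It stands upright on the shelf and, pushed down over the spigot, comes to rest on the disc, so its foot is 12 mm and its top 82 mm above the shelf. z along the tube.
- post (a point): Finger post, part of the inner lid: point on the axis half-way up what sticks out above the outer lid. Steel, round, 18 mm diameter, sticking 34 mm up (this point is 17 mm below its top, 35 mm above the flange's underside, 47 mm above the plug's foot). The set starts standing on the plug's foot on the shelf; seated, this point is 117 mm above the shelf. z up along the post.
- flange (a point): Inner lid (loose, aluminium, about 160 g): centre of its flange's underside. The flange, vented, 54 mm diameter, 14 mm thick, rests on the sleeve's top; below it a plug 41 mm diameter, 12 mm long, tapered to 35 mm at the foot, goes into the sleeve's bore; the post rises from it. z up.
- cover_c (a point): Centre (half-way up) of the loose wooden outer lid: 66 mm diameter, 16 mm high, about 90 g; 4 mm top with a 28 mm hole for the post, and a 3 mm thick skirt. It lies loosely on the inner lid's flange, nested over it with 3 mm play all round: the post lifts both, and the cover lifts off upward over the post. Nested, this point is 25 mm below post; its lower edge is 2 mm above the flange's underside.
- watch: Bystander: silver smartwatch with metal bracelet lying flat, 125 x 36 x 11 mm. Origin at centre of underside.
- fob: Bystander: flat steel key fob with ring, 78 x 32 x 11 mm. Origin at centre of the fob's underside.
- puck: Bystander: black wireless charging puck, 60 mm diameter, 9 mm high. Origin at centre of underside.
- paperweight: Bystander: round glass paperweight, 72 mm diameter, 52 mm high. Origin at centre of underside.
- glasses_case: Bystander: green plastic sunglasses case, 64 x 156 x 54 mm. Origin at centre of underside.
- cream_jar: Bystander: jar of shoe cream with black cap, 56 mm diameter, 50 mm high. Origin at centre of underside.
There are look-alikes about, which are no part of the job. What is shaped like the base but pink is not meant.

How it is judged:
On the way, in this order (a step that is already met when the one before it is completed fails the run):
1. the sleeve is fully down on the base's spigot (z of sleeve_c in the frame of base below 0.05 m and horizontal distance between sleeve_c and base below 0.006 m and angle between the z axis of sleeve_c and the z axis of base, either way round below 0.06 rad), for 0.2 s.
2. both lids, still nested, are seated on the sleeve (all of step 1 and z of post in the frame of base between 0.113 and 0.12 m and horizontal distance between post and base below 0.009 m and angle between post's own z axis and vertical below 0.07 rad and z of cover_c in the frame of base below 0.0955 m and horizontal distance between cover_c and base below 0.011 m and angle between cover_c's own z axis and vertical below 0.08 rad), for 0.2 s.
At the end, for the whole second after the job is handed in: Sleeve down on the base (3 mm height, 6 mm off-centre, 0.06 rad); inner lid seated on it (3 mm, post within 9 mm of the base axis, 0.07 rad); the fingers hold the outer lid still, level within 0.25 rad, 55 mm or more above its seated height, it and they not touching the inner lid (all of step 1 and z of post in the frame of base between 0.113 and 0.12 m and horizontal distance between post and base below 0.009 m and angle between post's own z axis and vertical below 0.07 rad and z of cover_c in the frame of base above 0.147 m and angle between cover_c's own z axis and vertical below 0.25 rad and contact force between the fingers and cover above 0.5 N and contact force between cover and inner below 0.05 N and contact force between the fingers and inner below 0.1 N and linear speed of cover below 0.03 m/s); the arm keeps its last pose, push and grip.
It fails at once if the outer lid comes off while the inner lid is not seated, or the inner lid is unseated while the outer lid is off (z of cover_c in the frame of post above -0.01 m and not (z of post in the frame of base below 0.1215 m and horizontal distance between post and base below 0.011 m and angle between post's own z axis and vertical below 0.1 rad)).
It fails at once if the inner lid is dragged up with the outer lid while only the outer lid is held (contact force between the fingers and cover above 0.5 N and contact force between the fingers and inner below 0.1 N and horizontal distance between post and base below 0.03 m and z of post in the frame of base above 0.127 m).
It fails at once if another thing on the shelf is moved by more than 20 mm (distance of any of watch, fob, puck, paperweight, glasses_case, cream_jar from where it was at the start of the episode above 0.02 m).
It also fails if it takes over 67 s, if anything falls off the work surface, if the arm or the gripper's body presses on something with over 40 N, if the wrist force passes 120 N, or if a joint passes its speed limit or range.

## Working session

There is one attempt and no reset: what is moved stays moved. The work goes in short steps, Python scripts to look and compute and a tool call to move; the robot and the scene stay as the last step left them, time stands still between calls to the robot, and variables do not carry over. Pictures are saved under pics/ and viewed, at most 10 in all, crops included, and the job is handed in when it is done.

Besides the shell and the picture viewer there is one more tool, called after "Emit:" by a JSON object that holds its "api" and its "payload". carry_out: Moves the arm, as the interface text tells. Its arguments: {"type":"object","properties":{"deltas":{"type":"array","items":{"type":"array","items":{"type":"number"}}},"force":{"type":"number"}},"required":["deltas"]}

```bash
mkdir -p pics; cat > h.py <<'E'
import numpy as np, cv2
from workcell import manip, camera, ticket, boxes_of, outline_of
def K(c): return 200/np.tan(np.radians(c["vertical_fov"])/2)
def cloud(c):
    f=K(c); d=c["depth"]; v,u=np.mgrid[:400,:640]
    P=np.stack([(u-c["cx"])/f*d,(v-c["cy"])/f*d,d],-1)
    return (P-c["t"])@c["R"]
def pix(c,X):
    p=c["R"]@np.array(X)+c["t"]; return (p[:2]/p[2]*K(c)+[c["cx"],c["cy"]]).round()
E
python3 - <<'E'
from h import *
o=manip.get_obs(); print({k:np.round(v,3) for k,v in o.items()})
cs={}
for n in("scene","top"):
    c=camera(n); cs[n]=c; print(n,c["vertical_fov"],c["cx"],c["cy"],np.round(c["R"],2).tolist(),np.round(c["t"],2), -c["R"].T@c["t"])
    cv2.imwrite(f"pics/{n}0.png",c["img"][...,::-1])
    for q in "base sleeve_c post flange cover_c watch fob puck paperweight glasses_case cream_jar".split():
        for r in boxes_of(q,c)[:3]: print(q,round(r["conf"],2),np.round(r["position"],3),pix(c,r["position"]))
E
```

```text
{'clock': np.float64(0.0), 'joint_pos': array([-1.134,  0.333, -0.065,  1.461,  0.022,  1.35 , -0.088]), 'joint_velocities': array([-0.001,  0.001, -0.002, -0.001, -0.   ,  0.001, -0.001]), 'tau': array([-0.0000e+00, -6.2545e+01,  4.9000e-02, -3.9160e+01,  1.6000e-02,
        1.0000e-02,  0.0000e+00]), 'position': array([0.277, 0.56 , 0.253]), 'ee_rot': array([ 0.228,  0.974, -0.001, -0.   ]), 'ft_force': array([ 0.235, -0.664, -0.998]), 'torque': array([ 0.054, -0.014, -0.025]), 'grasp_force': np.float64(0.0), 'grip_width': np.float64(0.994)}
scene 46.989612702768895 312.0916844029937 196.97972513273902 [[-0.8, 0.6, 0.01], [0.34, 0.46, -0.82], [-0.49, -0.65, -0.58]] [ 0.47 -0.14  1.38] [1.09610055 0.68374611 0.67892281]
base 0.96 [ 0.514 -0.002  0.011] [334. 209.]
base 0.83 [0.381 0.061 0.015] [392. 201.]
sleeve_c 0.65 [ 0.555 -0.28   0.052] [259. 153.]
post 0.51 [0.448 0.292 0.048] [450. 253.]
flange 0.61 [0.449 0.296 0.047] [451. 254.]
cover_c 0.9 [0.455 0.297 0.03 ] [449. 262.]
cover_c 0.61 [0.449 0.296 0.048] [452. 254.]
watch 0.55 [0.523 0.125 0.005] [366. 240.]
fob 0.69 [ 0.53
[... 532 characters left out ...]

base 0.26 [ 0.692 -0.308  0.049] [438. 146.]
sleeve_c 0.9 [ 0.546 -0.302  0.053] [437. 209.]
post 0.73 [ 0.547 -0.299  0.051] [436. 209.]
post 0.64 [0.444 0.289 0.031] [177. 252.]
flange 0.44 [0.441 0.291 0.053] [173. 253.]
cover_c 0.85 [0.448 0.289 0.033] [176. 251.]
watch 0.64 [0.514 0.119 0.008] [253. 222.]
fob 0.61 [ 0.533 -0.119  0.015] [355. 215.]
puck 0.95 [0.743 0.017 0.014] [298. 127.]
puck 0.67 [ 0.532 -0.121  0.013] [356. 216.]
paperweight 0.88 [ 0.706 -0.167  0.041] [376. 141.]
paperweight 0.27 [ 0.53  -0.12   0.011] [355. 217.]
glasses_case 0.87 [0.736 0.222 0.056] [208. 124.]
glasses_case 0.68 [ 0.507 -0.019  0.011] [312. 226.]
cream_jar 0.91 [ 0.69  -0.305  0.05 ] [437. 147.]
```

View pics/scene0.png

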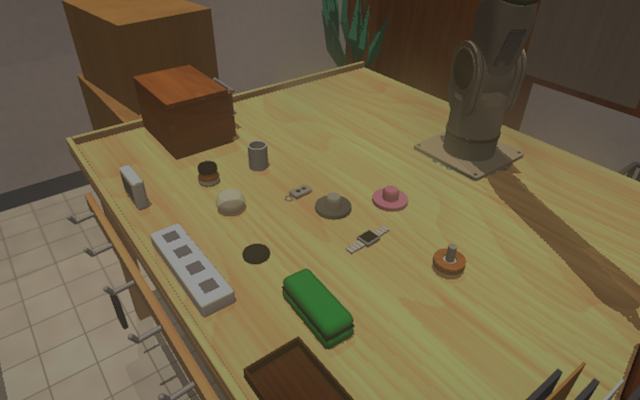

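View pics/top0.png

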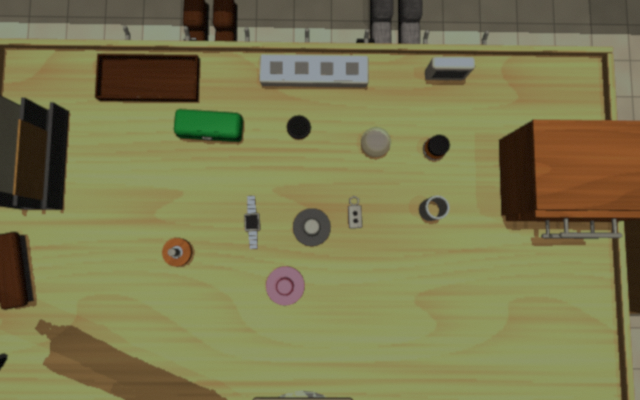

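The two views show these candidates:
- **Base:** the dark disc at top (312,226) / scene (334,206) is the one I want. The look-alike is the pink one at top (285,285) / scene (390,198).
- **Sleeve:** the grey open tube at top (435,208) / scene (258,155). The black-capped jar at top (437,147) could be taken for it.
- **Lids:** the orange-brown cover with post at top (177,252) / scene (450,258).

Next I'll measure with depth, using circle fits in both views, plus one crop to check the choice.

```bash
cat >> h.py <<'E'
from scipy.optimize import least_squares
def band(P,ctr,r,z0,z1):
    m=(np.hypot(P[...,0]-ctr[0],P[...,1]-ctr[1])<r)&(P[...,2]>z0)&(P[...,2]<z1); return m
def fitc(xy,R,ctr):
    s=least_squares(lambda p:np.hypot(*(xy-p).T)-R,ctr,loss="soft_l1",f_scale=.002); return s.x,np.median(abs(s.fun))
def disc(P,ctr,r,z0,z1):
    m=band(P,ctr,r,z0,z1)
    if m.sum()<5: return None
    q=P[m]; (c,rad)=cv2.minEnclosingCircle((q[:,:2]*1000).astype(np.float32)); 
    return np.round(np.r_[q.mean(0),np.median(q[:,2]),np.array(c)/1000,rad/1000],4),m.sum()
E
python3 - <<'E'
from h import *
for n in("scene","top"):
    c=camera(n); P=cloud(c); ok=c["depth"]>0
    print(n,"table z",np.median(P[...,2][ok&band(P,(.45,.15),.06,-.03,.03)]))
    print("disc",disc(P,(.507,-.015),.065,.006,.018)); print("spigot",disc(P,(.507,-.015),.045,.034,.045))
    print("sleeve top",disc(P,(.55,-.295),.06,.064,.08)); 
    m=band(P,(.55,-.295),.06,.01,.06)
    print("sleeve side",m.sum(),fitc(P[m][:,:2],.027,(.55,-.295)))
    print("cover",disc(P,(.447,.29),.05,.024,.036)); print("post",disc(P,(.447,.29),.03,.055,.075))
    for z in range(5,80,5):
        print(z,[int(band(P,ct,.05,z/1000,z/1000+.005).sum()) for ct in((.507,-.015),(.55,-.295),(.447,.29))])
    if n=="top": cv2.imwrite("pics/crop.png",cv2.resize(c["img"][180:300,150:470,::-1],None,fx=2.5,fy=2.5))
E
```

```text
scene table z 8.50475239598492e-05
disc (array([ 0.5118, -0.0078,  0.0116,  0.0116,  0.5045, -0.0188,  0.0472]), np.int64(488))
spigot (array([ 0.5052, -0.0152,  0.0374,  0.0375,  0.5034, -0.0171,  0.0193]), np.int64(107))
sleeve top (array([ 0.5485, -0.2974,  0.0683,  0.0685,  0.5476, -0.2983,  0.0289]), np.int64(109))
sleeve side 354 (array([ 0.54702203, -0.29911162]), np.float64(0.0014008884291032767))
cover (array([0.4486, 0.2944, 0.0292, 0.0295, 0.4442, 0.2919, 0.0339]), np.int64(509))
post (array([0.4453, 0.2919, 0.0619, 0.0629, 0.4435, 0.2909, 0.0095]), np.int64(65))
5 [92, 31, 0]
10 [390, 32, 16]
15 [28, 27, 55]
20 [22, 33, 71]
25 [32, 24, 296]
30 [42, 34, 186]
35 [96, 28, 17]
40 [1, 32, 17]
45 [0, 39, 19]
50 [0, 47, 18]
55 [0, 58, 15]
60 [0, 59, 45]
65 [0, 65, 5]
70 [0, 29, 0]
75 [0, 0, 0]
top table z -0.00024383377903437273
disc (array([ 0.5059, -0.0177,  0.0114,  0.0113,  0.5062, -0.0176,  0.0449]), np.int64(896))
spigot (array([ 0.506 , -0.0182,  0.0374,  0.0373,  0.5061, -0.0183,  0.0193]), np.int64(191))
sleeve top (array([ 0.5504, -0.2987,  0.0691,  0.0694,  0.5494, -0.2983,  0.0271]), np.int64(172))
sleeve side 252 (array([ 0.54960527, -0.29561056]), np.float64(0.0026591841502862403))
cover (array([0.4455, 0.2892, 0.0294, 0.0293, 0.4458, 0.2907, 0.0331]), np.int64(571))
post (array([0.4455, 0.2895, 0.0629, 0.063 , 0.4458, 0.2902, 0.009 ]), np.int64(60))
5 [199, 31, 1]
10 [673, 22, 5]
15 [30, 19, 10]
20 [0, 22, 35]
25 [4, 28, 351]
30 [64, 26, 208]
35 [163, 22, 9]
40 [11, 31, 5]
45 [0, 30, 3]
50 [0, 23, 5]
55 [0, 29, 7]
60 [0, 26, 40]
65 [0, 104, 13]
70 [0, 60, 0]
75 [0, 0, 0]
```

View pics/crop.png

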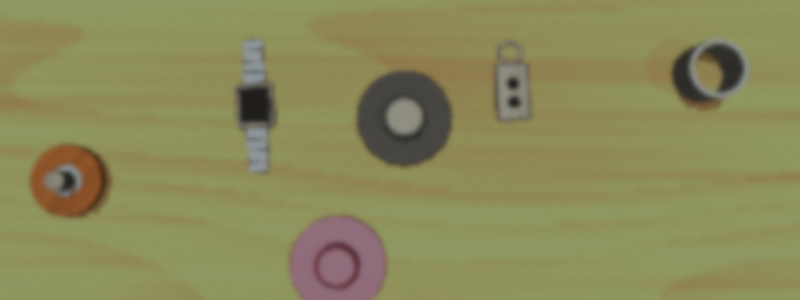

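The crop agrees with the measurements: grey base at (404,117), pink look-alike at (337,262), sleeve at (718,68), lids at (68,180). Positions are base ≈ (0.5055, -0.018), sleeve ≈ (0.549, -0.2985) and lids ≈ (0.4455, 0.2905). I'm moving to the sleeve.

Emit:
{"api": "carry_out", "payload": {"deltas": [[-1,-1,0,0,1],[-1,-1,0,0,1],[-1,-1,0,0,1],[-1,-1,0,0,1]]}}

```text
clock: 1.8
position: [0.3468, 0.3557, 0.2537]
ee_rot: [0.23, 0.973, 0.0, 0.0]
ft_force: [-0.7, 0.6, 0.2]
grip_width: 0.998
grasp_force: 0.0
```

Emit:
{"api": "carry_out", "payload": {"deltas": [[-1,-1,0,0,1],[-1,-1,0,0,1],[-1,-1,0,0,1],[-1,-1,0,0,1]]}}

```text
clock: 2.3
position: [0.414, 0.1546, 0.2537]
ee_rot: [0.23, 0.973, 0.0, 0.0]
ft_force: [-0.3, 1.1, -0.7]
grip_width: 1.001
grasp_force: 0.0
```

Emit:
{"api": "carry_out", "payload": {"deltas": [[-1,-1,0,0,1],[-1,-1,0,0,1],[-1,-1,0,0,1],[-1,-1,0,0,1]]}}

```text
clock: 2.8
position: [0.4813, -0.0467, 0.2537]
ee_rot: [0.23, 0.973, -0.0, 0.001]
ft_force: [0.2, 0.5, 0.5]
grip_width: 1.0
grasp_force: 0.0
```

Emit:
{"api": "carry_out", "payload": {"deltas": [[-1,-1,0,0,1],[-1,-1,0,0,1],[-1,-1,0,0,1],[-1,-1,0,0,1],[-1,-1,0,0,1]]}}

```text
clock: 3.42
position: [0.5484, -0.246, 0.2529]
ee_rot: [0.229, 0.973, -0.001, -0.0]
ft_force: [-0.3, 0.3, -0.5]
grip_width: 0.999
grasp_force: 0.0
```

Emit:
{"api": "carry_out", "payload": {"deltas": [[-0.159,-0.312,0,0,1],[-0.159,-0.312,0.3,0,1],[-0.159,-0.312,0.6,0,1],[-0.159,-0.312,0.8,0,1],[-0.159,-0.312,0.8,0,1],[-0.159,-0.312,0.8,0,1]], "force": 40}}

```text
clock: 4.18
position: [0.5502, -0.296, 0.1349]
ee_rot: [0.227, 0.974, 0.0, 0.001]
ft_force: [0.8, 0.2, 0.9]
grip_width: 1.002
grasp_force: 0.0
```

```bash
python3 - <<'E'
from h import *
o=manip.get_obs(); print(np.round(o["position"],4))
for n in("scene","top"):
    c=camera(n); P=cloud(c)
    for r in boxes_of("sleeve_c",c)[:2]: print(r["conf"],r["position"])
    print(disc(P,(.549,-.2985),.04,.064,.076))
    u,v=map(int,pix(c,(.549,-.2985,.1))); cv2.imwrite(f"pics/{n}1.png",cv2.resize(c["img"][max(v-60,0):v+60,u-60:u+60,::-1],None,fx=3.3,fy=3.3))
a=[cv2.resize(cv2.imread(f"pics/{n}1.png"),(400,400)) for n in("scene","top")]; cv2.imwrite("pics/s1.png",np.hstack(a))
E
```

```text
[ 0.5502 -0.296   0.1349]
0.91 [0.5556, -0.2824, 0.0496]
(array([ 0.5478, -0.2962,  0.0683,  0.0686,  0.5471, -0.2979,  0.0285]), np.int64(108))
0.66 [0.7011, -0.1684, 0.0426]
0.59 [0.5422, -0.2871, 0.0481]
(array([ 0.5413, -0.2914,  0.0693,  0.0695,  0.5496, -0.298 ,  0.0266]), np.int64(106))
```

View pics/s1.png

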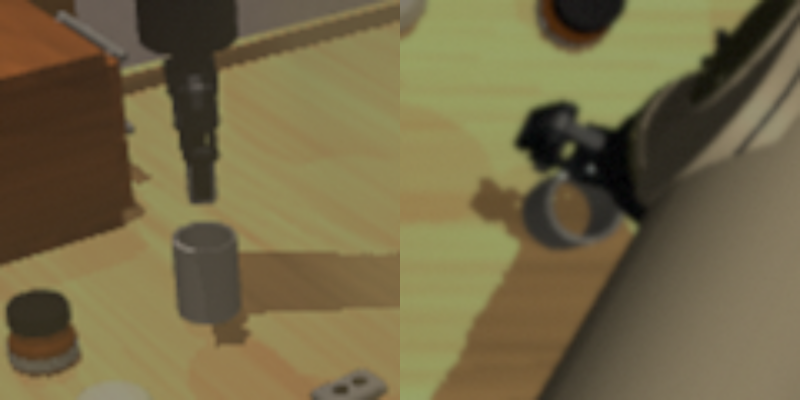

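The gripper (left half, 200,190) stands right over the sleeve (205,270). I'm descending to grip it.

Emit:
{"api": "carry_out", "payload": {"deltas": [[0,0,0.25,0,1],[0,0,0.45,0,1],[0,0,0.55,0,1],[0,0,0.55,0,1],[0,0,0.55,0,1],[0,0,0.55,0,-1],[0,0,0.55,0,-1],[0,0,0.55,0,-1],[0,0,0.55,0,-1],[0,0,0.55,0,-1]], "force": 40}}

```text
clock: 5.62
position: [0.5498, -0.2968, 0.0519]
ee_rot: [0.228, 0.974, -0.0, 0.001]
ft_force: [-1.4, 1.6, 7.5]
grip_width: 0.628
grasp_force: 41.3
```

Emit:
{"api": "carry_out", "payload": {"deltas": [[0,0,-0.2,0,-1],[0,0,-0.4,0,-1],[0,0,-0.55,0,-1],[0.2,0.27,-0.55,0,-1],[0.4,0.57,-0.55,0,-1],[0.54,0.77,-0.55,0,-1],[0.54,0.77,-0.55,0,-1]]}}

```text
clock: 6.5
position: [0.5281, -0.1533, 0.1333]
ee_rot: [0.225, 0.974, 0.001, -0.0]
ft_force: [-0.0, -0.4, -0.9]
grip_width: 0.631
grasp_force: 43.0
```

Emit:
{"api": "carry_out", "payload": {"deltas": [[0.2,0.3,0,0,-1],[0.4,0.58,0,0,-1],[0.54,0.77,0,0,-1],[0.54,0.77,0,0,-1],[0.54,0.77,0,0,-1]]}}

```text
clock: 7.12
position: [0.507, -0.0189, 0.1335]
ee_rot: [0.229, 0.974, -0.0, 0.0]
ft_force: [-0.2, -0.9, -1.7]
grip_width: 0.635
grasp_force: 43.1
```

```bash
python3 - <<'E'
from h import *
o=manip.get_obs(); p=o["position"]; print(np.round(p,4),o["grasp_force"])
im=[]
for n in("scene","top"):
    c=camera(n); P=cloud(c); m=band(P,p[:2],.05,p[2]-.05,p[2]-.015)
    print(n,"side",m.sum(),fitc(P[m][:,:2],.027,p[:2]) if m.sum()>20 else "", P[m][:,2].min() if m.any() else "")
    print("disc",disc(P,(.5055,-.018),.06,.006,.018))
    u,v=map(int,pix(c,p-[0,0,.05])); im.append(cv2.resize(c["img"][max(v-60,0):v+60,u-60:u+60,::-1],(400,400)))
cv2.imwrite("pics/s2.png",np.hstack(im))
E
```

```text
[ 0.507  -0.0189  0.1335] 43.07673990726471
scene side 265 (array([ 0.50481514, -0.01932152]), np.float64(0.0007911897121854715)) 0.08365414134441397
disc (array([ 0.5116, -0.008 ,  0.0116,  0.0117,  0.5049, -0.0173,  0.0457]), np.int64(483))
top side 0  
disc None
```

View pics/s2.png

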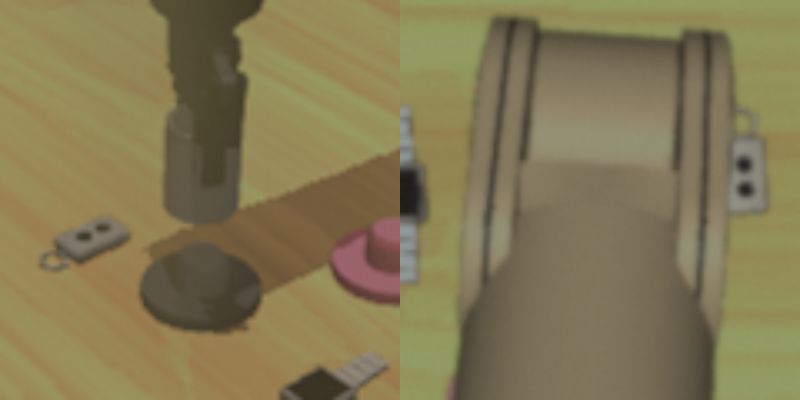

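The sleeve (left half, 200,190) hangs above the grey base (200,285) and is about 1 mm off. I'm correcting that and lowering it.

Emit:
{"api": "carry_out", "payload": {"deltas": [[0.003,0.006,0.1,0,-1],[0.003,0.006,0.22,0,-1],[0.003,0.006,0.27,0,-1],[0.003,0.006,0.31,0,-1],[0.003,0.006,0.35,0,-1],[0.003,0.006,0.35,0,-1]]}}

```text
clock: 7.98
position: [0.5063, -0.0168, 0.0804]
ee_rot: [0.228, 0.974, -0.0, -0.0]
ft_force: [-1.3, -1.9, -3.1]
grip_width: 0.63
grasp_force: 43.0
```

Emit:
{"api": "carry_out", "payload": {"deltas": [[0,0,0.03,0,-1],[0,0,0.06,0,-1],[0,0,0.09,0,-1],[0,0,0.12,0,-1],[0,0,0.13,0,-1],[0,0,0.13,0,-1]]}}

```text
clock: 8.72
position: [0.5064, -0.0171, 0.0636]
ee_rot: [0.228, 0.974, 0.001, -0.001]
ft_force: [-21.5, -3.5, 42.9]
grip_width: 0.632
grasp_force: 46.6
```

The sleeve is down on the disc. I'm easing the push, releasing and going up.

Emit:
{"api": "carry_out", "payload": {"deltas": [[0,0,-0.015,0,-1],[0,0,-0.015,0,1],[0,0,-0.015,0,1],[0,0,-0.015,0,1],[0,0,-0.015,0,1],[0,0,-0.3,0,1],[0,0,-0.6,0,1],[0,0,-1,0,1],[0,0,-1,0,1]]}}

```text
clock: 9.85
position: [0.509, -0.0164, 0.2156]
ee_rot: [0.228, 0.974, 0.002, 0.003]
ft_force: [-0.2, -0.4, -0.8]
grip_width: 1.0
grasp_force: 0.0
```

```bash
python3 - <<'E'
from h import *
o=manip.get_obs(); p=o["position"]; print(np.round(p,4),o["grip_width"])
c=camera("scene"); P=cloud(c); m=band(P,(.506,-.018),.05,.02,.072)
print("side",m.sum(),fitc(P[m][:,:2],.027,p[:2])); print("top",disc(P,(.506,-.018),.045,.074,.095))
print("disc",disc(P,(.506,-.018),.06,.006,.015))
print("cover",disc(P,(.447,.29),.05,.024,.036)); print("post",disc(P,(.447,.29),.03,.055,.075))
E
```

```text
[ 0.509  -0.0164  0.2156] 0.999672098663201
side 475 (array([ 0.50436294, -0.01704242]), np.float64(0.0013337155691469128))
top (array([ 0.5062, -0.0147,  0.0794,  0.08  ,  0.5052, -0.017 ,  0.0279]), np.int64(178))
disc (array([ 0.5144, -0.0038,  0.0113,  0.0116,  0.5049, -0.0177,  0.0472]), np.int64(364))
cover (array([0.4485, 0.2941, 0.0292, 0.0294, 0.4433, 0.2907, 0.0345]), np.int64(501))
post (array([0.4454, 0.292 , 0.0616, 0.0628, 0.443 , 0.2912, 0.0098]), np.int64(68))
```

The sleeve is seated: its top is at about 0.081 and it is concentric with the disc. Next I'm going to the lids.

Emit:
{"api": "carry_out", "payload": {"deltas": [[0.3,0.4,0,0,1],[0.64,0.82,0,0,1],[0.64,0.82,0,0,1],[0.64,0.82,0,0,1]]}}

```text
clock: 10.4
position: [0.4739, 0.1388, 0.2098]
ee_rot: [0.226, 0.974, -0.001, -0.001]
ft_force: [0.3, -2.4, -1.0]
grip_width: 1.006
grasp_force: 0.0
```

Emit:
{"api": "carry_out", "payload": {"deltas": [[0.3,0.4,0,0,1],[0.64,0.82,0,0,0.3],[0.64,0.82,0.3,0,0.0],[0.64,0.82,0.6,0,0.0],[0.64,0.82,0.6,0,0.0],[0.64,0.82,0.6,0,0.0]]}}

```text
clock: 11.15
position: [0.4449, 0.2884, 0.1225]
ee_rot: [0.229, 0.973, 0.0, 0.0]
ft_force: [-0.3, 0.1, 0.7]
grip_width: 0.501
grasp_force: 0.0
```

```bash
python3 - <<'E'
from h import *
o=manip.get_obs(); p=o["position"]; print(np.round(p,4),o["grip_width"],np.round(o["ee_rot"],4))
im=[]
for n in("scene","top"):
    c=camera(n);P=cloud(c); print("cover",disc(P,(.447,.29),.05,.024,.036)); print("post",disc(P,(.447,.29),.03,.055,.075))
    print("sleeve",disc(P,(.506,-.018),.04,.074,.095))
    u,v=map(int,pix(c,p-[0,0,.05])); im.append(cv2.resize(c["img"][max(v-60,0):v+60,u-60:u+60,::-1],(400,400)))
cv2.imwrite("pics/s3.png",np.hstack(im))
E
```

```text
[0.4449 0.2884 0.1225] 0.5006838096070142 [2.288e-01 9.735e-01 3.000e-04 4.000e-04]
cover (array([0.4483, 0.2943, 0.0291, 0.0293, 0.4428, 0.2917, 0.0344]), np.int64(503))
post (array([0.4454, 0.292 , 0.0617, 0.0622, 0.4439, 0.2908, 0.0102]), np.int64(66))
sleeve (array([ 0.5058, -0.0156,  0.0793,  0.0798,  0.5055, -0.0168,  0.0287]), np.int64(174))
cover (array([0.4563, 0.282 , 0.0291, 0.0292, 0.4458, 0.2904, 0.0328]), np.int64(328))
post (array([0.4512, 0.2869, 0.0631, 0.0643, 0.451 , 0.2879, 0.0061]), np.int64(13))
sleeve (array([ 0.507 , -0.0171,  0.0811,  0.0812,  0.507 , -0.0167,  0.0267]), np.int64(158))
```

View pics/s3.png

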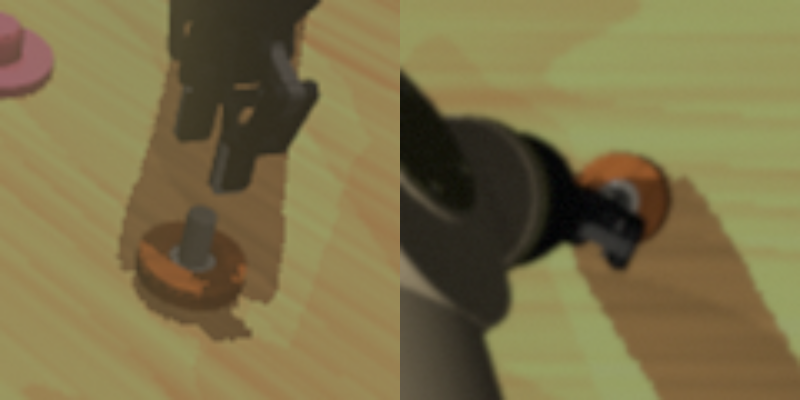

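The fingers straddle the post (left half, post at 200,235). I'm going down to grip it.

Emit:
{"api": "carry_out", "payload": {"deltas": [[0.002,0.013,0.2,0,0],[0.002,0.013,0.35,0,0],[0.002,0.013,0.435,0,0],[0.002,0.013,0.435,0,0],[0.002,0.013,0.435,0,-0.4],[0.002,0.013,0.435,0,-1],[0.002,0.013,0.435,0,-1],[0.002,0.013,0.435,0,-1],[0.002,0.013,0.435,0,-1]], "force": 60}}

```text
clock: 12.38
position: [0.445, 0.2915, 0.0571]
ee_rot: [0.228, 0.974, 0.001, 0.0]
ft_force: [-1.4, -1.4, 6.3]
grip_width: 0.195
grasp_force: 58.6
```

Emit:
{"api": "carry_out", "payload": {"deltas": [[0,0,-0.2,0,-1],[0,0,-0.45,0,-1],[0,0,-0.73,0,-1],[-0.2,-0.27,-0.73,0,-1],[-0.45,-0.57,-0.73,0,-1],[-0.638,-0.83,-0.73,0,-1],[-0.638,-0.83,-0.73,0,-1]]}}

```text
clock: 13.25
position: [0.4754, 0.1329, 0.1657]
ee_rot: [0.231, 0.973, -0.0, 0.0]
ft_force: [-0.0, 0.3, -2.4]
grip_width: 0.189
grasp_force: 59.3
```

Emit:
{"api": "carry_out", "payload": {"deltas": [[-0.2,-0.3,0,0,-1],[-0.45,-0.58,0,0,-1],[-0.6,-0.77,0,0,-1],[-0.638,-0.83,0,0,-1],[-0.638,-0.83,0,0,-1],[-0.638,-0.83,0,0,-1]]}}

```text
clock: 14.0
position: [0.5053, -0.0152, 0.1654]
ee_rot: [0.227, 0.974, 0.0, -0.0]
ft_force: [0.6, 0.3, -3.9]
grip_width: 0.194
grasp_force: 59.5
```

```bash
python3 - <<'E'
from h import *
o=manip.get_obs(); p=o["position"]; print(np.round(p,4),o["grip_width"],o["grasp_force"])
im=[]
for n in("scene","top"):
    c=camera(n);P=cloud(c); z=p[2]-.0571
    for a,b in((.012,.028),(.027,.034),(.002,.014)):
        m=band(P,p[:2],.045,z+a,z+b); print(n,a,m.sum(),disc(P,p[:2],.045,z+a,z+b), fitc(P[m][:,:2],.033,p[:2]) if m.sum()>20 else "")
    print("sleeve",disc(P,(.506,-.018),.04,.074,.090)); m=band(P,(.506,-.018),.05,.02,.072); print(fitc(P[m][:,:2],.027,p[:2]) if m.sum()>20 else "")
    u,v=map(int,pix(c,p-[0,0,.06])); im.append(cv2.resize(c["img"][max(v-60,0):v+60,u-60:u+60,::-1],(400,400)))
cv2.imwrite("pics/s4.png",np.hstack(im))
E
```

```text
[ 0.5053 -0.0152  0.1654] 0.1943984087163773 59.53729212284088
scene 0.012 179 (array([ 0.5169,  0.0024,  0.13  ,  0.1305,  0.5055, -0.0108,  0.0324]), np.int64(179)) (array([ 0.50186448, -0.01511094]), np.float64(0.000903922540384329))
scene 0.027 251 (array([ 0.5074, -0.0081,  0.1378,  0.1379,  0.5035, -0.0126,  0.0339]), np.int64(251)) (array([ 0.49682516, -0.02040879]), np.float64(0.006508556448445585))
scene 0.002 13 (array([ 0.5183, -0.001 ,  0.1161,  0.1137,  0.517 , -0.0018,  0.0244]), np.int64(13)) 
sleeve (array([ 0.5068, -0.014 ,  0.0794,  0.0798,  0.5068, -0.0164,  0.0283]), np.int64(167))
(array([ 0.50415105, -0.01708525]), np.float64(0.00124098914283155))
top 0.012 0 None 
top 0.027 0 None 
top 0.002 0 None 
sleeve None
```

View pics/s4.png

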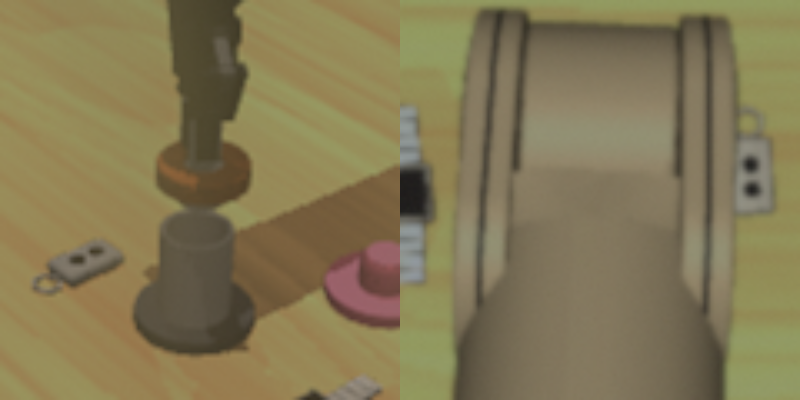

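The lid set (left half, 205,170) is level above the sleeve (197,230) and needs about 2 mm of correction. I'm lowering it slowly.

Emit:
{"api": "carry_out", "payload": {"deltas": [[-0.012,-0.007,0.06,0,-1],[-0.012,-0.007,0.12,0,-1],[-0.012,-0.007,0.16,0,-1],[-0.012,-0.007,0.19,0,-1],[-0.012,-0.007,0.21,0,-1],[-0.012,-0.007,0.21,0,-1]]}}

```text
clock: 14.85
position: [0.5065, -0.0186, 0.1339]
ee_rot: [0.228, 0.974, 0.0, -0.0]
ft_force: [0.2, 0.0, -4.3]
grip_width: 0.187
grasp_force: 59.5
```

Emit:
{"api": "carry_out", "payload": {"deltas": [[0.003,0.006,0.015,0,-1],[0.003,0.006,0.03,0,-1],[0.003,0.006,0.04,0,-1],[0.003,0.006,0.05,0,-1],[0.003,0.006,0.055,0,-1],[0.003,0.006,0.055,0,-1]]}}

```text
clock: 15.6
position: [0.5073, -0.0178, 0.1272]
ee_rot: [0.228, 0.974, 0.001, 0.001]
ft_force: [-4.8, -0.7, 13.3]
grip_width: 0.192
grasp_force: 61.2
```

It made contact at the expected height. I'm releasing, rising and checking.

Emit:
{"api": "carry_out", "payload": {"deltas": [[0,0,0,0,-1],[0,0,-0.01,0,-0.5],[0,0,-0.01,0,-0.3],[0,0,-0.01,0,0],[0,0,-0.2,0,0],[0,0,-0.4,0,0.5],[0,0,-0.5,0,1],[0,0,-0.5,0,1],[0,0,-0.5,0,1]]}}

```text
clock: 16.73
position: [0.506, -0.0176, 0.1997]
ee_rot: [0.228, 0.974, -0.0, -0.001]
ft_force: [0.2, -0.9, -0.4]
grip_width: 0.999
grasp_force: 0.0
```

```bash
python3 - <<'E'
from h import *
o=manip.get_obs(); p=o["position"]; print(np.round(p,4),o["grip_width"],o["grasp_force"],np.round(o["ee_rot"],4))
c=camera("scene");P=cloud(c)
for nm,a,b,R in(("coverside",.085,.097,.033),("covertop",.098,.104,.033),("posttop",.126,.14,.009),("post",.104,.128,.009),("sleeve",.02,.075,.027)):
    m=band(P,(.506,-.0175),.045,a,b); print(nm,disc(P,(.506,-.0175),.045,a,b), fitc(P[m][:,:2],R,(.506,-.0175)) if m.sum()>20 else "")
u,v=map(int,pix(c,p-[0,0,.09])); cv2.imwrite("pics/s5.png",cv2.resize(c["img"][max(v-60,0):v+60,u-60:u+60,::-1],(600,600)))
E
```

```text
[ 0.506  -0.0176  0.1997] 0.9985222320911495 0.0 [ 2.278e-01  9.737e-01 -2.000e-04 -7.000e-04]
coverside (array([ 0.5184,  0.0006,  0.0917,  0.0922,  0.5079, -0.0113,  0.0319]), np.int64(142)) (array([ 0.50392195, -0.01777541]), np.float64(0.0009012902915337996))
covertop (array([ 0.5083, -0.0132,  0.1   ,  0.0999,  0.5046, -0.0139,  0.0342]), np.int64(248)) (array([ 0.49885338, -0.02200769]), np.float64(0.007215617392508089))
posttop (array([ 0.5071, -0.0154,  0.132 ,  0.1327,  0.5049, -0.0182,  0.0105]), np.int64(44)) (array([ 0.50403967, -0.01812203]), np.float64(0.0012293912527867445))
post (array([ 0.5092, -0.0129,  0.1157,  0.1156,  0.5083, -0.014 ,  0.0082]), np.int64(62)) (array([ 0.50447227, -0.01856271]), np.float64(0.0011099919025178819))
sleeve (array([ 0.5176, -0.001 ,  0.048 ,  0.0481,  0.5073, -0.0123,  0.0265]), np.int64(415)) (array([ 0.50384042, -0.01751136]), np.float64(0.0008763236705149266))
```

View pics/s5.png

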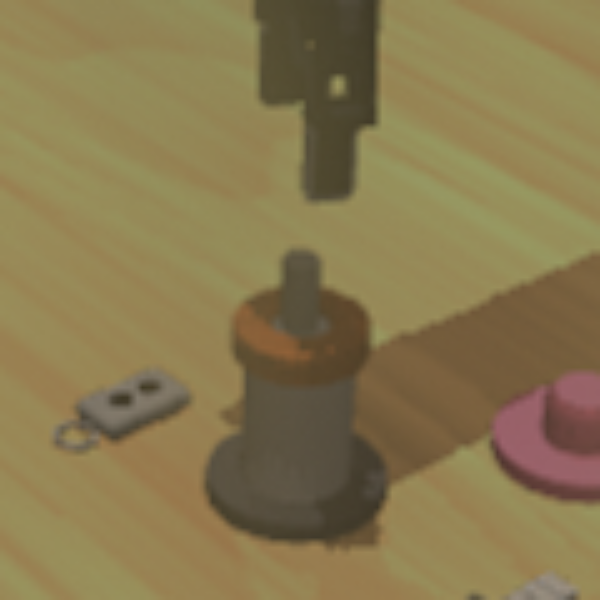

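Everything is seated and concentric: post top ≈ 0.133, cover top ≈ 0.100, gripper on the same axis. Next I'm descending around the cover.

Emit:
{"api": "carry_out", "payload": {"deltas": [[0,0,0.2,0,1],[0,0,0.4,0,1],[0,0,0.55,0,1],[0,0,0.65,0,1],[0,0,0.71,0,1],[0,0,0.71,0,1],[0,0,0.71,0,1]], "force": 25}}

```text
clock: 17.65
position: [0.507, -0.0177, 0.0949]
ee_rot: [0.228, 0.974, 0.0, 0.0]
ft_force: [0.3, -0.8, 1.1]
grip_width: 0.999
grasp_force: 0.0
```

Emit:
{"api": "carry_out", "payload": {"deltas": [[0,0,0,0,0.7],[0,0,0,0,0.4],[0,0,0,0,0.3],[0,0,0,0,0.2],[0,0,0,0,0.2],[0,0,0,0,0.2]]}}

```text
clock: 18.4
position: [0.5071, -0.0175, 0.0951]
ee_rot: [0.228, 0.974, 0.001, 0.001]
ft_force: [-2.0, 0.2, 5.5]
grip_width: 0.771
grasp_force: 26.6
```

The cover is gripped, so I'm lifting it slowly.

Emit:
{"api": "carry_out", "payload": {"deltas": [[0,0,-0.01,0,-1],[0,0,-0.03,0,-1],[0,0,-0.06,0,-1],[0,0,-0.1,0,-1],[0,0,-0.15,0,-1],[0,0,-0.22,0,-1],[0,0,-0.3,0,-1],[0,0,-0.4,0,-1],[0,0,-0.5,0,-1],[0,0,-0.6,0,-1],[0,0,-0.68,0,-1],[0,0,-0.7,0,-1],[0,0,-0.7,0,-1],[0,0,-0.7,0,-1],[0,0,-0.7,0,-1]]}}

```text
clock: 20.27
position: [0.5064, -0.0177, 0.1989]
ee_rot: [0.228, 0.974, -0.0, -0.0]
ft_force: [0.7, -0.1, -0.5]
grip_width: 0.77
grasp_force: 28.1
```

```bash
python3 - <<'E'
from h import *
o=manip.get_obs(); p=o["position"]; print(np.round(p,4),o["grip_width"],o["grasp_force"],np.round(o["joint_velocities"],3))
c=camera("scene");P=cloud(c)
for nm,a,b,R in(("coverside",.19,.203,.033),("flange",.092,.1,.027),("posttop",.126,.14,.009),("post",.104,.128,.009),("sleeve",.02,.075,.027)):
    m=band(P,(.506,-.0175),.045,a,b); print(nm,disc(P,(.506,-.0175),.045,a,b), fitc(P[m][:,:2],R,(.506,-.0175)) if m.sum()>20 else "")
u,v=map(int,pix(c,p-[0,0,.09])); cv2.imwrite("pics/s6.png",cv2.resize(c["img"][max(v-60,0):v+60,u-60:u+60,::-1],(600,600)))
E
```

```text
[ 0.5064 -0.0177  0.1989] 0.7701575692138599 28.080415651202202 [ 0.001 -0.002  0.    -0.003 -0.002  0.002  0.001]
coverside (array([ 0.5178, -0.0026,  0.198 ,  0.1985,  0.5104, -0.0138,  0.0397]), np.int64(176)) (array([ 0.50382929, -0.01507512]), np.float64(0.002996097093922916))
flange (array([ 0.5091, -0.0131,  0.0956,  0.0956,  0.5055, -0.0163,  0.028 ]), np.int64(199)) (array([ 0.50119282, -0.02321811]), np.float64(0.005882467500245146))
posttop (array([ 0.507 , -0.0155,  0.1322,  0.1328,  0.5058, -0.0179,  0.0113]), np.int64(41)) (array([ 0.50513502, -0.01875827]), np.float64(0.0012442220083974196))
post (array([ 0.5091, -0.0127,  0.1163,  0.1166,  0.5061, -0.015 ,  0.0091]), np.int64(62)) (array([ 0.50486513, -0.01870363]), np.float64(0.000846497461177243))
sleeve (array([ 0.5177, -0.001 ,  0.0479,  0.0479,  0.5072, -0.0118,  0.0269]), np.int64(413)) (array([ 0.50373341, -0.01748649]), np.float64(0.0008738183541657646))
```

View pics/s6.png

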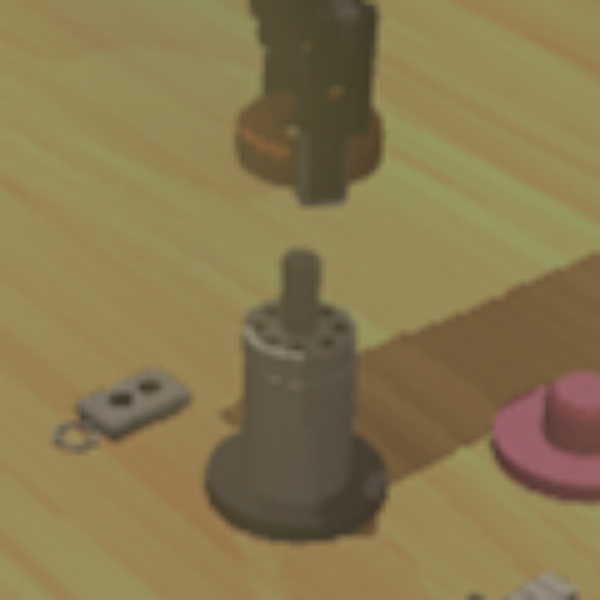

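The cover is held level at (310,140), well above the post (300,255). The vented inner lid is still seated (flange top ≈ 0.096, post top ≈ 0.133). I'm handing in.

```bash
python3 -c "
from workcell import ticket
print(ticket.hand_in())"
```

```text
the job is handed in; nothing more can be done
None
```

I've handed the job in at about 20 s of the 67 s limit: the sleeve is down on the base, the vented inner lid is seated on it, and the gripper holds the outer lid level about 100 mm above its seat; the hand-in returned no verdict.

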